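# Empty the stoppers out of the beaker and stand it on the balance

## Robot

A 6-joint arm with a two-finger parallel gripper is mounted at the origin on a cart in front of the work surface, level with it; the furniture and walls round the work are solid. World frame = base frame: x ahead of the robot, y to its left, z up, the work surface at z = 0. Lengths are in m, angles in rad, forces in N, time in s.
With the tool pointing down it reaches from about 0.3 to 0.825 m from the base axis. Payload 5.4 kg.
Tool frame: the origin (TCP) lies at the very end of the fingers, on their centre line; the grasp point (between the pads) lies 19 mm behind it; z points along the fingers, x is the direction in which the jaws open and shut, and the axes are right-handed (so a half turn about z gives the same grasp; the last joint's range is limited). The gripper opens to 92 mm and grips with 3 to 60 N. Pads are 20 mm wide; open, the fingers measure 128 mm over their backs; the gripper's body (75 mm by 189 mm) begins 69 mm behind the grasp point.
Start: joints at [-1.391, 0.158, 1.597, -0, 1.386, -0.21], TCP at [0.218, -0.532, 0.215] pointing down, gripper open.
Joint ranges: [-2.91, 2.91], [-0.94, 2.29], [0.18, 2.7], [-1.29, 4.43], [0.17, 2.64], [-3, 3]. Speed limits (rad/s): [2.57, 2.57, 3.14, 3.14, 3.14, 3.14].

## Interface

Orientations are given as a rotation vector (axis times angle).
In Python, from workcell import bot gives the robot as it stands. Calls block until the motion is done:
- bot.goto(position, orientation): joint-space move of the TCP to a pose.
- bot.line_to(position, rot=None, max_speed=0.15): straight line of the TCP; rot=None keeps the orientation; max_speed is the mean speed in m/s.
- bot.set_joints(angles): joint-space move.
- bot.set_gripper(opening, newtons=None): opening from 0.0 (shut) to 1.0 (fully open); newtons is the grip in N (None keeps the last); returns when the fingers have stopped.
- bot.hold(seconds).
- bot.inverse_kinematics(position, orientation): joint angles nearest the present ones, or None.
- bot.read_camera(name): name is "scene" or "top" or "wrist"; returns a dict with "pixels" (420x560x3 uint8, blue, green, red), "fx", "fy", "cx", "cy" (pixels), "R" (3x3) and "t" (3): a world point X has camera coordinates R X + t. Camera axes: x right, y down, z forward; pixel columns grow to the right and rows downward; lengths in m; the calibration is good to about 2 mm. A picture is of the moment at which its call begins. There is no depth.
A pose or a line that the arm cannot do raises bot.MotionError and nothing moves.
- bot.job_done(): hands the job in, once; it reports no verdict.
Readings, each from a call of its own:
- bot.current_clock(): time.
- bot.current_joints(): joint angles.
- bot.current_joint_vel(): joint speeds.
- bot.current_effort(): joint torques, N m.
- bot.current_ee_pos(): TCP position.
- bot.current_tool_rot(): TCP orientation.
- bot.current_contact_force(): force on the tool from outside, world axes, zero at the start.
- bot.current_ft_torque(): the same for the moment, N m.
- bot.current_opening(): opening from 0.0 (shut) to 1.0 (fully open).
Only numpy, scipy, OpenCV 4.12 (cv2) and the standard library are available. Lean on these libraries where they do the work, as an engineer would, in place of code of your own. Each camera call takes 0.05 s, during which the arm holds its last target. There are 200 camera calls.

## Task

Pick up the large glass beaker that holds three black rubber stoppers and tip it over the white enamel tray so that all three stoppers drop out and stay in the tray. Then gently stand the empty beaker upright on the middle of the balance's round steel pan and let go, leaving the other things on the bench as they are.

Things in the scene. Friction and masses are not known exactly. Their poses are not given: they have to be found in the camera images.
- beaker_center (a point): Centre, half-way up (41 mm above its foot), of the large clear glass beaker: round, open-topped, flat-bottomed, 82 mm high, 70 mm across (74 over the small pouring lip at its +x side), walls 4 mm, 55 to 100 g empty. z runs from foot to mouth (up while it stands). It starts on the bench beside the tray, its lip pointing roughly away from the robot. It may be gripped across its y axis, 70 mm wide, at mid-height.
- beaker_foot (a point): Centre of the underside of the same large beaker, 41 mm below beaker_center.
- stopper_1_mid (a point): Centre of a black hard-rubber stopper, a slightly tapered plug 20 to 24 mm across and 28 mm high, 15 g. The three start standing side by side on the floor of the large beaker. They slide out only when the beaker is tipped 30 to 45 degrees past level (120 to 135 from upright); shaking up and down helps if one sticks.
- stopper_2_mid (a point): Centre of a black hard-rubber stopper, a slightly tapered plug 20 to 24 mm across and 28 mm high, 15 g. The three start standing side by side on the floor of the large beaker. They slide out only when the beaker is tipped 30 to 45 degrees past level (120 to 135 from upright); shaking up and down helps if one sticks.
- stopper_3_mid (a point): Centre of a black hard-rubber stopper, a slightly tapered plug 20 to 24 mm across and 28 mm high, 15 g. The three start standing side by side on the floor of the large beaker. They slide out only when the beaker is tipped 30 to 45 degrees past level (120 to 135 from upright); shaking up and down helps if one sticks.
- tray: White enamel tray with a dark rolled rim, 237 mm (its x) by 287 mm (its y, roughly along world x), 36 mm high; inside the walls 212 by 260 mm. Origin at the centre of its underside on the bench, z up; the inner floor is 2 mm higher. It is fixed to the bench. A tall printer (0.25 m) stands behind it on the left, its front at x 0.58, its right side at y 0.33; the right side is free of tall things.
- pan_center (a point): Centre of the upper face of the balance's round steel pan, 114 mm across, 50 mm above the bench; z up. The balance is a flat white box, housing 36 mm high, 136 mm wide in y, from 105 mm before the pan's centre (display end, -x) to 65 mm behind it. It is fixed and the pan does not move. Balance and beaker stand on opposite sides of the tray, either way round.
- timer: Bystander: white square kitchen-type timer, 62 x 62 x 19 mm, on the right of the bench, behind beaker or balance; origin at the centre of its underside. Leave it alone.
- pen: Bystander: black pen, 12 x 145 x 9 mm, lying to the left of the tray's far end (long along its own y); origin at the centre of its underside. Leave it alone.
- dish: Bystander: flat round glass dish, 64 mm across and 12 mm high, left on the bench before the printer; origin at the centre of its underside. Leave it alone.
- small_beaker: Bystander: smaller empty glass beaker, 58 mm across and 68 mm high, behind the tray; origin at the centre of its underside. Leave it alone.
Things that resemble listed ones, but are neither listed nor needed, are in the scene too. Leave any pink look-alike of the part that bears beaker_center alone.

How it is judged:
By the outcome, as a careful person would: the job done as asked, in the order asked, and still so for the second after the job is handed in, with the robot touching nothing.
It also fails if it takes over 51 s, if anything falls off the work surface, if the arm or the gripper's body presses on something with over 40 N, if the wrist force passes 120 N, or if a joint passes its speed limit or range.

## Working session

There is one attempt and no reset: what is moved stays moved. The work goes in short steps, each a Python script; the robot and the scene stay as the last script left them, time stands still between calls to the robot, and variables do not carry over. Pictures are saved under pics/ and viewed, about 8 in all and at most 12, crops included, and the job is handed in when it is done.

```bash
mkdir -p pics
cat > h.py <<'E'
import numpy as np, cv2
from workcell import bot
def snap(cam,fn):
    d=bot.read_camera(cam); cv2.imwrite('pics/'+fn+'.png',d['pixels']); np.savez('pics/'+fn+'.npz',**{k:d[k] for k in d}); return d
def ray(d,u,v,z):
    R=np.array(d['R']);t=np.array(d['t']).ravel();c=-R.T@t
    r=R.T@np.array([(u-d['cx'])/d['fx'],(v-d['cy'])/d['fy'],1]); return c+r*(z-c[2])/r[2]
def proj(d,X):
    p=np.array(d['R'])@np.array(X)+np.array(d['t']).ravel(); return d['fx']*p[0]/p[2]+d['cx'],d['fy']*p[1]/p[2]+d['cy']
E
python3 - <<'E'
from h import *
for c in('top','scene'):
    d=snap(c,c+'0'); print(c,d['fx'],-np.array(d['R']).T@np.array(d['t']).ravel(),np.array(d['R']).round(2).tolist())
a=[cv2.imread(f'pics/{c}0.png') for c in('top','scene')]
print(bot.current_clock(),bot.current_tool_rot())
E
```

```text
top 499.3358461850055 [0.42299869 0.09772295 1.48490949] [[-0.01, -1.0, -0.02], [-0.99, 0.01, -0.14], [0.14, 0.02, -0.99]]
scene 421.11358432160335 [-0.31602218  1.04263484  0.82677639] [[-0.71, -0.7, 0.02], [-0.37, 0.35, -0.86], [0.6, -0.62, -0.51]]
0.1 [-2.60862246e+00  1.74847040e+00  1.79581417e-03]
```

View pics/top0.png

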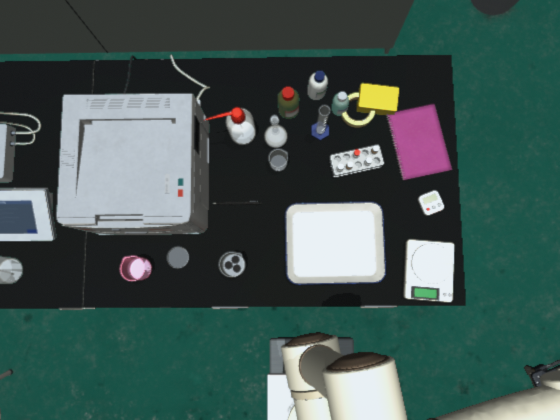

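View pics/scene0.png

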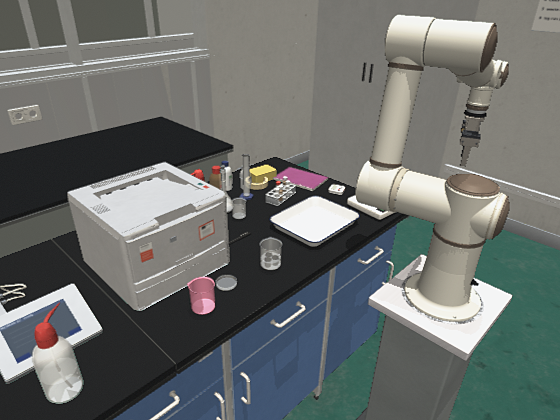

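The top view shows the beaker with stoppers at about (232,264), the tray centred at (335,243), and the balance at (430,270) with its pan at about (432,262). I'll enlarge those parts.

Run:
```python
from h import *
a=cv2.imread('pics/top0.png');s=cv2.imread('pics/scene0.png')
A=cv2.resize(a[235:295,200:265],None,fx=6,fy=6,interpolation=cv2.INTER_CUBIC)   #390x360
B=cv2.resize(a[235:305,395:460],None,fx=6,fy=6,interpolation=cv2.INTER_CUBIC)[:360]
C=cv2.resize(s[230:280,245:300],None,fx=6,fy=6,interpolation=cv2.INTER_CUBIC)
D=cv2.resize(a[195:290,280:392],None,fx=3,fy=3,interpolation=cv2.INTER_CUBIC)
c=np.zeros((600,800,3),np.uint8);c[:300,:330]=C
c[:285,400:736]=D
A=A[:300];c[300:600,:390]=A;c[300:600,400:790]=B[:300]
cv2.imwrite('pics/crop1.png',c)
d=bot.read_camera('top')
for n,u,v,z in[('beaker rim',232,263,.082),('pan',432,263,.05),('trayTL',288,204,.036),('TR',383,204,.036),('BL',288,282,.036),('BR',384,282,.036),('dish',178,257,.012),('prn',210,232,0)]: print(n,ray(d,u,v,z).round(3))
```

```text
beaker rim [0.468 0.253 0.082]
pan [ 0.464 -0.313  0.05 ]
trayTL [0.64  0.094 0.036]
TR [ 0.637 -0.183  0.036]
BL [0.414 0.097 0.036]
BR [ 0.412 -0.178  0.036]
dish [0.489 0.42  0.012]
prn [0.564 0.328 0.   ]
```

View pics/crop1.png

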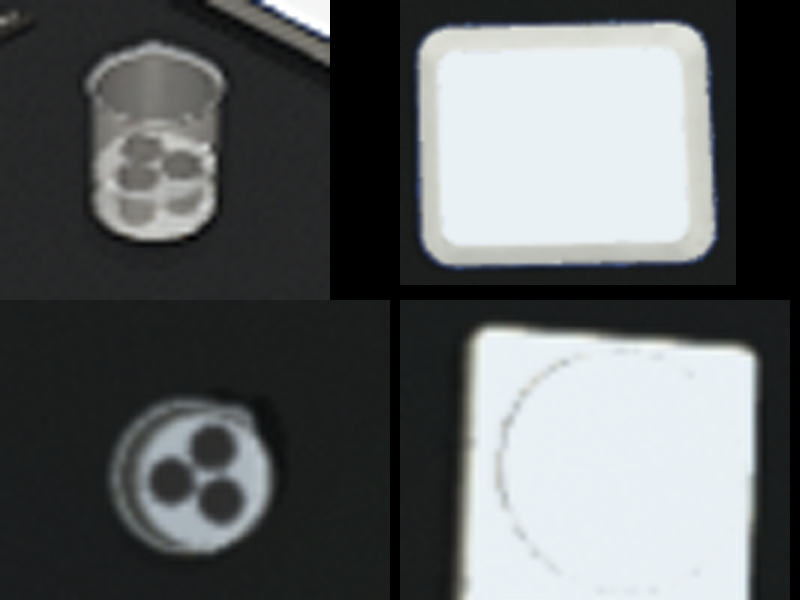

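```bash
cat >> h.py <<'E'
from scipy.spatial.transform import Rotation as Ro
def rot(yaw,pitch,roll=0,flip=0):
    "tool axis at yaw, pitched down by pitch (deg), beaker rolled by roll about tool axis"
    y,p=np.radians([yaw,pitch]); a=np.array([np.cos(y)*np.cos(p),np.sin(y)*np.cos(p),-np.sin(p)])
    x=np.array([-np.sin(y),np.cos(y),0])*(-1 if flip else 1)
    M=np.column_stack([x,np.cross(a,x),a])
    return Ro.from_rotvec(np.radians(roll)*a)*Ro.from_matrix(M)
def tcp(c,r,off=.019): return np.array(c)+r.as_matrix()[:,2]*off
def ik(c,r,off=.019): return bot.inverse_kinematics(tcp(c,r,off),r.as_rotvec())
E
python3 - <<'E'
from h import *
d=bot.read_camera('top')
print('rim',ray(d,230.4,263.4,.082).round(4),'foot',ray(d,233.2,265.1,0).round(4))
print('pan left edge',ray(d,395+496/6-66.7-.4,235+(465-300)/6-.4,.05),'top',ray(d,395+(625-400)/6-.4,235+50/6-.4,.05),'bottom',ray(d,395+(625-400)/6-.4,235+290/6-.4,.05))
f=lambda q:'--' if q is None else ' '.join(f'{v:.2f}' for v in q)
B=[.47,.254]
for flip in(0,1):
  for yaw in(-40,-15,0,15,30):
    for p in(30,45): print('grasp',flip,yaw,p,f(ik([*B,.043],rot(yaw,p,0,flip))),'|back|',f(ik([*B,.043],rot(yaw,p,0,flip),-.09)))
  for yaw in(-40,-15,0,15):
    for p in(0,10):
      for roll in(60,130,-130): print('pour',flip,yaw,p,roll,f(ik([.5,.03,.2],rot(yaw,p,roll,flip))))
  for yaw in(-60,-40,-30,-15,0):
    for p in(30,45): print('place',flip,yaw,p,f(ik([.464,-.313,.095],rot(yaw,p,0,flip))),'|up|',f(ik([.464,-.313,.2],rot(yaw,p,0,flip))))
E
```

```text
rim [0.467  0.2574 0.082 ] foot [0.4645 0.2584 0.    ]
pan left edge [ 0.46727902 -0.25263415  0.05      ] top [ 0.52124865 -0.31631369  0.05      ] bottom [ 0.40816517 -0.31063416  0.05      ]
grasp 0 -40 30 -- |back| 0.95 0.45 1.89 -1.13 1.27 0.72
grasp 0 -40 45 0.66 0.39 1.96 -1.04 0.93 0.51 |back| 0.82 0.25 1.94 -0.90 1.12 0.43
grasp 0 -15 30 -- |back| --
grasp 0 -15 45 -- |back| 0.73 -0.07 2.28 -1.05 0.75 0.17
grasp 0 0 30 0.51 0.25 2.39 3.93 0.64 1.16 |back| 0.71 -0.10 2.56 4.38 0.64 0.81
grasp 0 0 45 -- |back| 0.56 -0.30 2.47 -0.99 0.47 -0.22
grasp 0 15 30 0.28 0.17 2.50 3.17 0.57 1.56 |back| --
grasp 0 15 45 -- |back| 0.28 -0.55 2.62 -0.04 0.28 -1.52
grasp 0 30 30 0.01 0.14 2.54 2.39 0.67 1.93 |back| --
grasp 0 30 45 0.09 -0.01 2.44 1.68 0.30 2.72 |back| -0.05 -0.65 2.68 0.80 0.57 -2.71
pour 0 -40 0 60 0.35 0.27 2.33 4.25 1.31 2.14
pour 0 -40 0 130 0.35 0.27 2.33 4.25 1.31 -2.92
pour 0 -40 0 -130 0.35 0.27 2.33 4.25 1.31 -1.18
pour 0 -40 10 60 0.34 0.09 2.36 4.40 1.10 1.95
pour 0 -40 10 130 --
pour 0 -40 10 -130 0.34 0.09 2.36 4.40 1.10 -1.36
pour 0 -15 0 60 -2.12 2.25 2.65 1
[... 2644 characters left out ...]
ace 1 -60 45 -- |up| -0.66 -0.25 2.24 -0.62 0.47 2.41
place 1 -40 30 -0.91 -0.02 2.50 2.66 0.41 -1.23 |up| -0.91 -0.40 2.50 1.53 0.19 -0.07
place 1 -40 45 -- |up| -0.88 -0.35 2.32 0.33 0.41 1.14
place 1 -30 30 -1.07 -0.03 2.50 2.12 0.55 -0.91 |up| -1.07 -0.41 2.50 1.43 0.47 -0.14
place 1 -30 45 -0.99 -0.10 2.38 1.18 0.35 0.07 |up| -0.99 -0.36 2.33 0.66 0.54 0.64
place 1 -15 30 -1.24 0.04 2.43 1.67 0.81 -0.78 |up| -1.24 -0.31 2.43 1.34 0.83 -0.30
place 1 -15 45 -1.12 -0.05 2.33 1.15 0.63 -0.19 |up| -1.12 -0.30 2.28 0.86 0.79 0.20
place 1 0 30 -1.33 0.16 2.30 1.39 1.02 -0.77 |up| -1.33 -0.14 2.30 1.23 1.10 -0.44
place 1 0 45 -1.20 0.05 2.23 1.06 0.86 -0.36 |up| -1.20 -0.18 2.19 0.89 1.01 -0.08
```

```bash
cat >> h.py <<'E'
def grip(p,flip=0): return rot(0,p,0,flip)       # tool in beaker frame
def Rb(al,psi=0,tilt=0):
    "beaker: heading al, tipped by tilt so that the mouth goes toward azimuth psi"
    s=np.radians(psi); return Ro.from_rotvec(np.radians(tilt)*np.array([-np.sin(s),np.cos(s),0]))*Ro.from_euler('z',al,degrees=True)
def low(c,r):
    M=r.as_matrix(); P=[M@[sx*.0945,sy*.0375,-b]+c for sx in(-1,1) for sy in(-1,1) for b in(.069,.2)]
    return np.array(P)
E
cat > search.py <<'E'
from h import *
d=bot.read_camera('scene'); print('scene rim',proj(d,[.466,.258,.082]),'foot',proj(d,[.466,.258,0]))
d=bot.read_camera('top'); print(ray(d,429.5,262,.036))
def k(c,r):
    q=ik(c,r); return None if q is None or abs(q[0])>1.9 else np.array(q)
PC=[.515,-.02,.22]
for flip in (0,1):
 for p in(30,40,50,60,70):
  g=grip(p,flip)
  G=[al for al in range(-150,151,15) if k([.466,.258,.043],Rb(al)*g) is not None and k([.466,.258,.15],Rb(al)*g) is not None]
  P=[al for al in range(-150,151,15) if k([.465,-.309,.094],Rb(al)*g) is not None and k([.465,-.309,.19],Rb(al)*g) is not None]
  print('flip',flip,'p',p,'grasp',G,'place',P)
  if not G or not P: continue
  out=[]
  for al in range(-165,181,15):
    for psi in range(-180,180,30):
      Q=[k(PC,Rb(al,psi,t)*g) for t in(130,)]
      if Q[0] is None: continue
      Q=[k(PC,Rb(al,psi,t)*g) for t in(0,35,70,100,130)]
      bad=sum(q is None for q in Q)
      if bad: continue
      st=max(np.abs(np.diff(Q,axis=0)).max(1))
      L=low(np.array(PC),Rb(al,psi,130)*g)
      if L[:,2].min()>.06 : out.append((round(st,2),al,psi,Q[0].round(2).tolist(),Q[-1].round(2).tolist(),L[:,2].min().round(3)))
  for o in sorted(out,key=lambda o:o[0])[:4]: print('  ',o)
E
python3 search.py
```

```text
scene rim (np.float64(268.9586445562694), np.float64(243.01093396242152)) foot (np.float64(268.7394498518781), np.float64(263.9001541255952))
[ 0.46753109 -0.31017883  0.036     ]
flip 0 p 30 grasp [-150, -135, -120, -105, -90, -75, -60, -45, 30, 45, 60, 75, 90, 105, 120, 135, 150] place [-150, -135, -120, -105, -30, -15, 0, 15, 30, 45, 60, 75, 90, 105, 120, 135, 150]
   (np.float64(0.39), -150, -90, [-0.01, 0.75, 1.14, -0.56, 2.15, 0.95], [-0.44, 1.01, 1.04, 0.55, 2.58, -0.36], np.float64(0.13))
   (np.float64(0.39), -135, -90, [0.06, 0.67, 1.26, -0.69, 2.02, 0.82], [-0.51, 0.88, 1.17, 0.6, 2.41, -0.46], np.float64(0.148))
   (np.float64(0.41), -165, -120, [-0.09, 0.8, 1.06, -0.4, 2.26, 1.12], [-0.7, 0.65, 1.53, 0.87, 2.12, -0.31], np.float64(0.148))
   (np.float64(0.42), 180, -120, [-0.18, 0.82, 1.03, -0.21, 2.32, 1.33], [-0.64, 0.81, 1.38, 0.86, 2.3, -0.18], np.float64(0.13))
flip 0 p 40 grasp [-150, -135, -120, -105, -90, -75, -60, -45, -30, 0, 30, 60, 75, 90, 105, 120, 135, 150] place [-150, -135, -120, -105, -90, -30, 0, 15, 30, 45, 60, 75, 90, 105, 120, 135, 150]
   (np.float6
[... 535 characters left out ...]
-135, -120, -105, -90, -75, -60, -45, -30, -15, 0, 45, 75, 90, 105, 120, 135, 150] place [-150, -135, -120, -105, -90, -75, -60, -45, -30, 15, 30, 45, 60, 75, 90, 105, 120, 135, 150]Traceback (most recent call last):
  File "search.py", line 19, in <module>
    Q=[k(PC,Rb(al,psi,t)*g) for t in(0,35,70,100,130)]
       ~^^^^^^^^^^^^^^^^^^^
  File "search.py", line 5, in k
    q=ik(c,r); return None if q is None or abs(q[0])>1.9 else np.array(q)
  File "h.py", line 18, in ik
    def ik(c,r,off=.019): return bot.inverse_kinematics(tcp(c,r,off),r.as_rotvec())
                                 ~~~~~~~~~~~~~~~~~~~~~~^^^^^^^^^^^^^^^^^^^^^^^^^^^^
ValueError: time passes only in moves, steps and waits
```

```bash
cat > search2.py <<'E'
from h import *
bot.hold(.05)
def k(c,r):
    q=ik(c,r); return None if q is None or abs(q[0])>1.9 else np.array(q)
PC=np.array([.515,-.03,.18])
for p in(40,50):
 for flip in (0,1):
  g=grip(p,flip)
  f=lambda q:None if q is None else q.round(2).tolist()
  for al in(-60,-80): print(p,flip,'G',al,f(k([.466,.258,.043],Rb(al)*g)),f(k([.466,.258,.14],Rb(al)*g)))
  for al in(-90,-60,-30,45,90): print(p,flip,'P',al,f(k([.466,-.309,.094],Rb(al)*g)),f(k([.466,-.309,.18],Rb(al)*g)))
  out=[]
  for al in (-45,-60,-75,-90,-105):
    for psi in range(-180,180,30):
      L=low(PC,Rb(al,psi,130)*g)[:,2].min()
      if L<.05: continue
      q=k(PC,Rb(al,psi,130)*g)
      if q is None: continue
      Q=[k(PC,Rb(al,psi,t)*g) for t in(0,50,90)]+[q]
      if any(x is None for x in Q): out.append((9,al,psi,[x is None for x in Q])); continue
      st=np.abs(np.diff(Q,axis=0)).max()
      out.append((round(float(st),2),al,psi,f(Q[0]),f(q),round(L,3)))
  for o in sorted(out,key=lambda o:o[0])[:6]: print('  ',*o)
E
python3 search2.py
```

```text
40 0 G -60 [0.71, 0.58, 1.73, -0.92, 1.24, 0.69] [0.71, 0.4, 1.73, -0.88, 1.35, 0.55]
40 0 G -80 [0.67, 0.71, 1.51, -0.75, 1.47, 0.79] [0.67, 0.55, 1.52, -0.74, 1.58, 0.69]
40 0 P -90 [-0.42, 0.27, 2.03, -1.2, 0.85, 0.43] [-0.42, 0.09, 2.02, -1.06, 0.93, 0.21]
40 0 P -60 None [-0.63, -0.21, 2.3, -0.98, 0.38, -0.35]
40 0 P -30 [-1.0, -0.1, 2.43, 1.58, 0.36, 2.8] [-1.0, -0.35, 2.41, 0.96, 0.45, -2.8]
40 0 P 45 [-1.22, 0.45, 1.78, 0.78, 1.43, 2.38] [-1.22, 0.31, 1.77, 0.77, 1.54, 2.49]
40 0 P 90 [-1.03, 0.77, 1.29, 0.42, 1.85, 2.06] [-1.03, 0.66, 1.28, 0.44, 1.97, 2.12]
   0.75 -105 -90 [0.13, 0.41, 1.63, -0.79, 1.54, 0.6] [-0.7, 0.76, 1.47, 0.81, 2.12, -0.75] 0.136
   0.82 -90 -60 [0.16, 0.29, 1.79, -0.88, 1.36, 0.49] [-0.43, 1.05, 0.99, 0.4, 2.53, -0.82] 0.116
   0.84 -60 0 [0.13, -0.01, 2.12, -1.06, 0.94, 0.23] [0.07, 1.1, 1.06, -1.07, 2.37, -1.66] 0.066
   0.85 -105 -120 [0.13, 0.41, 1.63, -0.79, 1.54, 0.6] [-0.98, 0.29, 2.2, 1.28, 1.6, -1.14] 0.136
   0.88 -45 0 [0.04, -0.18, 2.28, -1.09, 0.69, 0.02] [0.02, 1.09, 0.99, -0.9, 2.41, -1.75] 0.097
   0.88 -90 -90 [0.16, 0.29, 1.79, -0.
[... 2887 characters left out ...]
7, 0.65, 1.46, -0.55]
50 1 P 90 [-1.0, 0.65, 1.39, 0.36, 1.71, -1.06] [-1.0, 0.55, 1.36, 0.37, 1.83, -1.01]
   0.82 -45 0 [-0.03, -0.2, 2.21, -0.73, 0.72, 2.78] [-0.02, 1.19, 0.92, -0.97, 2.54, 1.35] 0.069
   0.98 -45 -60 [-0.03, -0.2, 2.21, -0.73, 0.72, 2.78] [-0.64, 0.92, 1.32, 0.82, 2.31, 1.98] 0.121
   1.35 -45 -90 [-0.03, -0.2, 2.21, -0.73, 0.72, 2.78] [-0.92, 0.65, 1.94, 1.26, 1.92, 1.52] 0.069
   5.37 -75 -120 [0.08, 0.08, 1.95, -0.78, 1.12, -2.96] [-1.01, 0.47, 2.33, 1.61, 1.71, 1.33] 0.069
   5.39 -75 -90 [0.08, 0.08, 1.95, -0.78, 1.12, -2.96] [-0.83, 0.69, 1.72, 1.06, 2.01, 1.99] 0.121
   5.47 -75 -60 [0.08, 0.08, 1.95, -0.78, 1.12, -2.96] [-0.52, 1.04, 1.09, 0.63, 2.5, 2.29] 0.121
```

```bash
cat > a.py <<'E'
from h import *
g=grip(45); r=Rb(-65)*g; c=np.array([.466,.258,.18])
L=low(np.array([.466,.258,.043]),r); print('body x<',L[:,0].max().round(3),'y<',L[:,1].max().round(3),'z>',L[:,2].min().round(3))
PC=np.array([.52,.03,.17])
for t in(0,30,60,90,110,130,138):
    q=ik(PC,Rb(-90,-90,t)*g); print(t,None if q is None else np.round(q,2))
for z in(.093,.13,.18): 
    for al in(-80,-90,-100): q=ik([.466,-.31,z],Rb(al)*g); print(z,al,None if q is None else np.round(q,2))
print(np.round(ik(c,r),2)); t0=bot.current_clock()
bot.goto(tcp(c,r),r.as_rotvec()); print(bot.current_clock()-t0,bot.current_clock())
w=snap('wrist','w1'); s=snap('scene','s1')
for X in([.466,.258,.082],[.466,.258,0]): print('wrist proj',proj(w,X))
cv2.imwrite('pics/c2.png',np.hstack([cv2.resize(w['pixels'],(480,360)),s['pixels'][120:480,160:480][:300].copy() if 0 else cv2.resize(s['pixels'][100:340,140:353],(320,360))]))
E
python3 a.py
```

```text
body x< 0.542 y< 0.45 z> 0.065
0 [ 0.23  0.32  1.72 -0.78  1.39  0.49]
30 [-0.02  0.11  1.8  -0.28  1.24  0.07]
60 [-0.32  0.09  1.82  0.26  1.32 -0.4 ]
90 [-0.56  0.27  1.79  0.64  1.57 -0.73]
110 [-0.65  0.46  1.74  0.83  1.76 -0.86]
130 [-0.69  0.68  1.68  0.99  1.96 -0.94]
138 [-0.69  0.77  1.65  1.05  2.05 -0.96]
0.093 -80 [-0.5   0.15  2.12 -1.14  0.65  0.2 ]
0.093 -90 [-0.46  0.23  2.02 -1.07  0.81  0.29]
0.093 -100 [-0.43  0.31  1.92 -0.99  0.96  0.37]
0.13 -80 [-0.5   0.07  2.12 -1.04  0.69  0.07]
0.13 -90 [-0.46  0.16  2.02 -1.    0.85  0.19]
0.13 -100 [-0.43  0.24  1.91 -0.95  1.    0.29]
0.18 -80 [-0.5  -0.03  2.09 -0.93  0.76 -0.08]
0.18 -90 [-0.46  0.07  2.   -0.93  0.91  0.08]
0.18 -100 [-0.43  0.16  1.9  -0.9   1.06  0.2 ]
[ 0.67  0.34  1.68 -0.77  1.41  0.48]
2.9167 3.2667
wrist proj (np.float64(281.5634619994843), np.float64(131.8270740234744))
wrist proj (np.float64(281.5435118062429), np.float64(61.024084678377676))
```

View pics/c2.png

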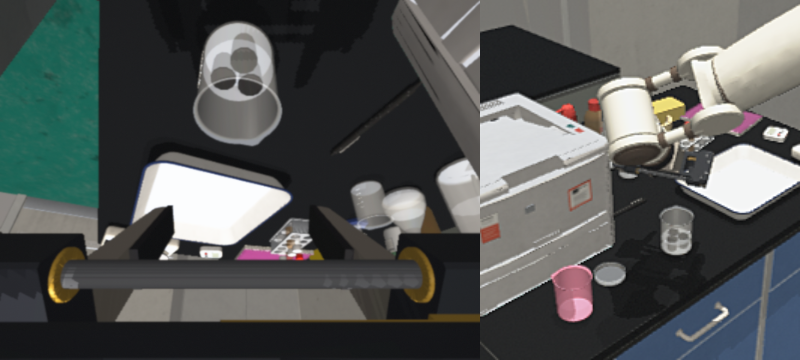

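The wrist view confirms the large beaker with three stoppers ahead of the open jaws. Its rim spans columns 193–283 in the 480-wide picture, with the far rim at row 75 and the foot edge at row 22. I'll fit x,y to those edges, then grasp and lift.

```bash
cat > b.py <<'E'
from h import *
from scipy.optimize import least_squares
w=np.load('pics/w1.npz'); a=np.linspace(0,2*np.pi,181)
def m(p):
    R=np.array([proj(w,[p[0]+.035*np.cos(t),p[1]+.035*np.sin(t),.082]) for t in a]); F=np.array([proj(w,[p[0]+.035*np.cos(t),p[1]+.035*np.sin(t),0]) for t in a])
    return np.array([R[:,0].min(),R[:,0].max(),R[:,1].min(),F[:,1].min()])
o=np.array([193,283,75,22])*7/6
s=least_squares(lambda p:m(p)-o,[.466,.258]); print(s.x.round(4),s.fun.round(1),m([.466,.258])-o)
b=s.x
if np.hypot(*(b-[.466,.258]))>.009: raise SystemExit('check')
np.save('b.npy',b)
g=grip(45); r=Rb(-65)*g
bot.goto(tcp([*b,.15],r),r.as_rotvec())
bot.line_to(tcp([*b,.043],r),max_speed=.1)
print('F',np.round(bot.current_contact_force(),1))
bot.set_gripper(0,35); print('open',bot.current_opening()*92,'t',bot.current_clock())
bot.line_to(tcp([*b,.17],r),max_speed=.12); bot.hold(.2)
print('open',bot.current_opening()*92,'F',np.round(bot.current_contact_force(),1),'t',bot.current_clock())
w=snap('wrist','w2'); s=snap('scene','s2')
cv2.imwrite('pics/c3.png',np.hstack([cv2.resize(w['pixels'],(480,360)),cv2.resize(s['pixels'][100:340,140:353],(320,360))]))
E
python3 b.py
```

```text
[0.4649 0.2539] [ 1.8 -1.9  4.7 -5.2] [ 5.09519298  2.71529616  0.04668855 -9.90802058]
F [0.  0.1 0.6]
open 68.06981826811688 t 5.3167
open 68.26552983652917 F [ 0.   0.2 -0.8] t 6.725
```

View pics/c3.png

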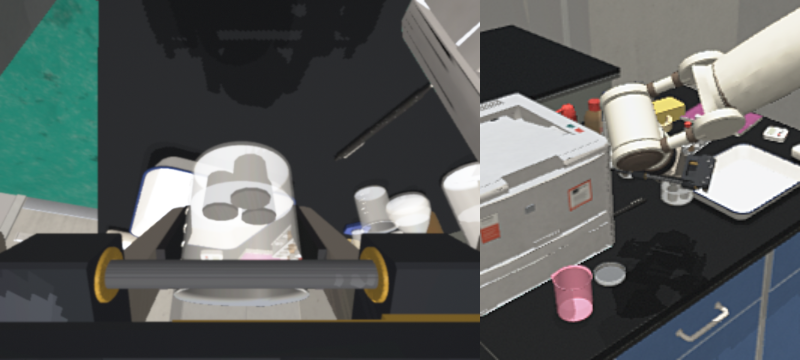

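The beaker is lifted and held between the pads, with all three stoppers inside. Next is the carry and pour.

```bash
cat > c.py <<'E'
from h import *
g=grip(45); PC=np.array([.52,.03,.17])
def go(al,psi,t,c=PC):
    r=Rb(al,psi,t)*g; bot.goto(tcp(c,r),r.as_rotvec())
go(-90,-90,0); print(bot.current_clock())
for t in(50,90,110,122,132): go(-90,-90,t)
bot.hold(.8)
print(bot.current_clock(),bot.current_opening()*92,np.round(bot.current_contact_force(),2))
s=snap('scene','s3'); t=snap('top','t3')
cv2.imwrite('pics/c4.png',np.hstack([cv2.resize(s['pixels'][140:320,200:400],(400,360)),cv2.resize(t['pixels'][180:340,240:418],(400,360))]))
E
python3 c.py
```

```text
7.7417
10.8417 68.30454710124837 [ 0.02  0.03 -1.32]
```

View pics/c4.png

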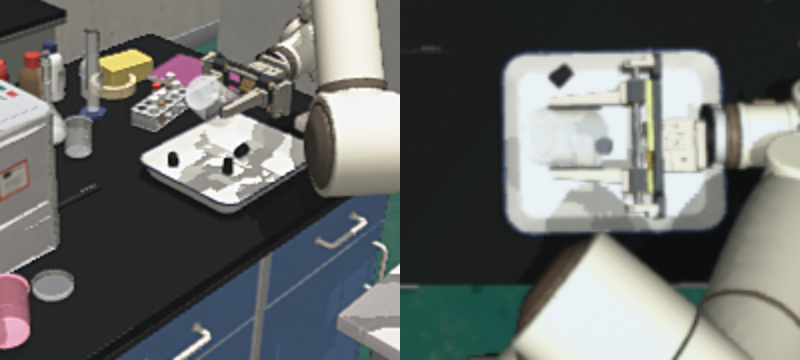

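The scene view shows all three stoppers lying in the tray, at about (172,158), (227,165) and (241,148) in the crop, and the beaker empty. I'll stand it up and move above the pan.

```bash
cat > d.py <<'E'
from h import *
g=grip(45); PC=np.array([.52,.03,.17])
def go(al,psi,t,c=PC):
    r=Rb(al,psi,t)*g; bot.goto(tcp(c,r),r.as_rotvec())
for t in(90,45,0): go(-90,-90,t)
go(-90,0,0,[.48,-.15,.18]); P=np.array([.466,-.310,.14]); go(-90,0,0,P); bot.hold(.2)
print(bot.current_clock(),bot.current_opening()*92)
s=snap('scene','s4'); t=snap('top','t4'); w=snap('wrist','w4')
for n,d in(('s',s),('t',t),('w',w)):
    print(n,'rim',np.round(proj(d,P+[0,0,.041]),1),'foot',np.round(proj(d,P-[0,0,.041]),1),'pan',np.round(proj(d,[.466,-.31,.05]),1))
c=np.zeros((600,800,3),np.uint8)
c[:300,:400]=cv2.resize(s['pixels'][150:240,320:440],(400,300),interpolation=cv2.INTER_CUBIC)
c[:300,400:]=cv2.resize(t['pixels'][195:300,370:510],(400,300),interpolation=cv2.INTER_CUBIC)
c[300:,:400]=cv2.resize(w['pixels'],(400,300)); c[300:,400:]=cv2.resize(t['pixels'][195:300,270:410],(400,300))
cv2.imwrite('pics/c5.png',c)
E
python3 d.py
```

```text
14.6083 68.30852615290266
s rim [373.1 164.9] foot [370.3 183.9] pan [368.8 194.9]
t rim [445.3 260.7] foot [435.9 261.8] pan [430.8 262.4]
w rim [279.8 350.1] foot [280.1 201.6] pan [280.3 141.6]
```

View pics/c5.png

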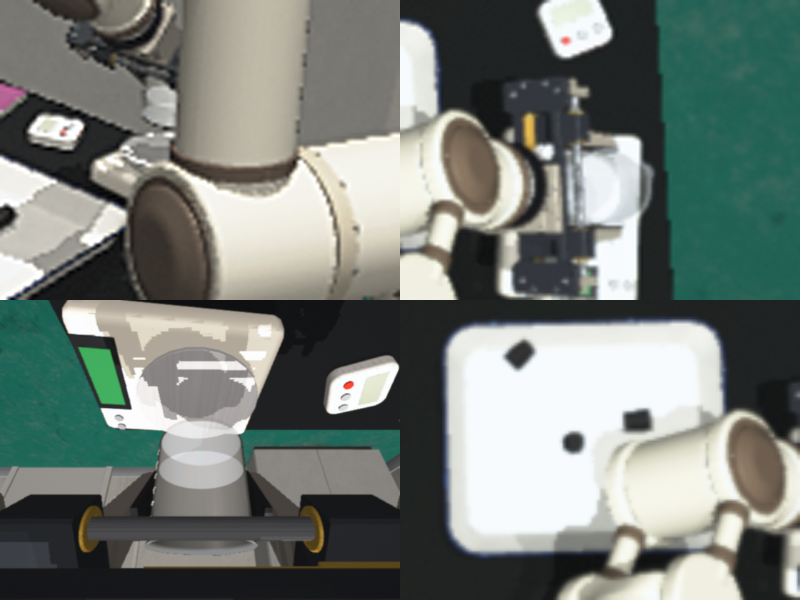

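Upright and empty, and the top view shows all three stoppers still in the tray. The wrist view's pan centre looks higher in the image than predicted, so I'm checking that with an overlay.

Run:
```python
from h import *
w=np.load('pics/w4.npz'); im=w['pixels'].copy(); im=cv2.resize(im,None,fx=3,fy=3,interpolation=cv2.INTER_CUBIC)
def circ(c,r,col):
    P=np.array([proj(w,np.array(c)+[r*np.cos(t),r*np.sin(t),0]) for t in np.linspace(0,6.283,73)])
    for x,y in P: cv2.circle(im,(int(x*3+1),int(y*3+1)),1,col,-1)
    print(P.min(0).round(1),P.max(0).round(1))
circ([.466,-.31,.05],.057,(0,0,255)); circ([.466,-.31,.099],.035,(0,200,0))
np.save('x.npy',0); cv2.imwrite('pics/c6.png',im[0:600+60,230:1230][:600,:800]); print('offset 230,0 scale 3')
t=np.load('pics/top0.npz'); 
for y in(-.31,-.315,-.32): print(y,np.round(proj(t,[.466,y+.057,.05]),1),np.round(proj(t,[.466,y-.057,.05]),1))
```

```text
[194.1  62.9] [366.3 190.8]
[220.7 162.7] [339.5 229.7]
offset 230,0 scale 3
-0.31 [410.7 262.6] [451.  262.2]
-0.315 [412.5 262.5] [452.8 262.2]
-0.32 [414.2 262.5] [454.6 262.2]
```

View pics/c6.png

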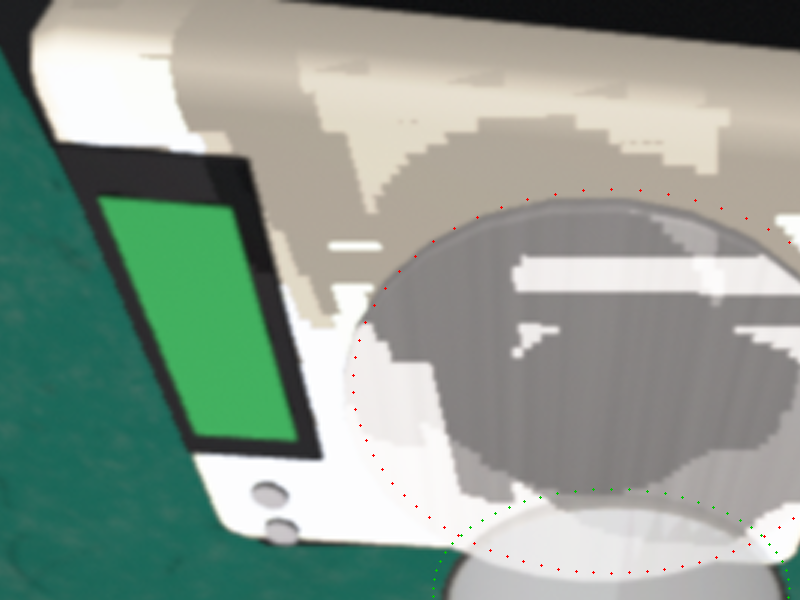

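The pan sits about 2–3 mm toward +y and 2 mm toward −x of the prediction, and the foot shows a similar y offset, so only a 2 mm x correction is needed. I'll lower it while watching the force.

```bash
cat > e.py <<'E'
from h import *
g=grip(45); r=Rb(-90)*g; P=[.464,-.309]
bot.line_to(tcp([*P,.14],r)); bot.line_to(tcp([*P,.097],r),max_speed=.06); bot.hold(.2)
f0=bot.current_contact_force()[2]
for z in np.arange(.096,.0895,-.001):
    bot.line_to(tcp([*P,z],r),max_speed=.02); bot.hold(.1); f=bot.current_contact_force()[2]; print(round(z,4),round(f-f0,2))
    if f-f0>1: break
print(bot.current_clock())
bot.set_gripper(.85,20); bot.set_gripper(1.0); bot.hold(.2)
w=snap('wrist','w5')
bot.line_to(tcp([*P,z],r,-.10),max_speed=.1); 
c=np.array(bot.current_ee_pos())+[0,.03,.1]; bot.line_to(c,max_speed=.2)
print(bot.current_clock())
w2=snap('wrist','w6'); t=snap('top','t6'); s=snap('scene','s6')
c=np.zeros((600,800,3),np.uint8)
c[:300,:400]=cv2.resize(w['pixels'],(400,300)); c[:300,400:]=cv2.resize(w2['pixels'],(400,300))
c[300:,:400]=cv2.resize(t['pixels'][185:305,300:460],(400,300)); c[300:,400:]=cv2.resize(s['pixels'][140:275,260:440],(400,300))
cv2.imwrite('pics/c7.png',c)
E
python3 e.py
```

```text
0.096 0.76
0.095 1.94
16.775
19.7917
```

View pics/c7.png

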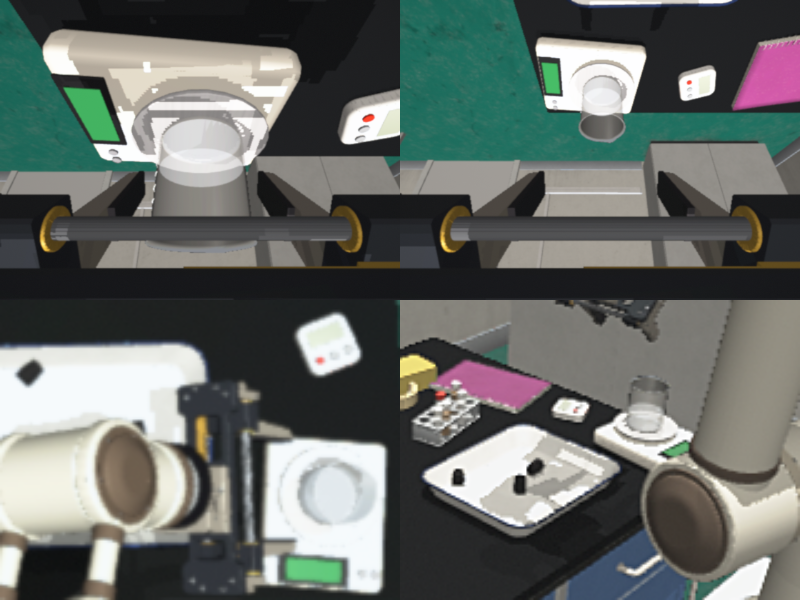

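The beaker stands upright on the pan and the three stoppers are in the tray. One enlarged look to check the centring.

Run:
```python
from h import *
w=np.load('pics/w6.npz')['pixels'];t=np.load('pics/t6.npz')['pixels']
c=np.hstack([cv2.resize(w[45:205,180:355][:,:],(437,400),interpolation=cv2.INTER_CUBIC),cv2.resize(t[235:305,400:463],(360,400),interpolation=cv2.INTER_CUBIC)])
cv2.imwrite('pics/c8.png',c)
W=np.load('pics/w6.npz')
for P in([.465,-.3075],):
  for n,h,r in(('pan',.05,.057),('foot',.05,.035)):
    Q=np.array([proj(W,[P[0]+r*np.cos(a),P[1]+r*np.sin(a),h]) for a in np.linspace(0,6.28,90)]); Q=(Q-[180,45])*2.5; print(n,Q.min(0).round(),Q.max(0).round())
```

```text
pan [141.  99.] [376. 281.]
foot [186. 142.] [330. 253.]
```

View pics/c8.png

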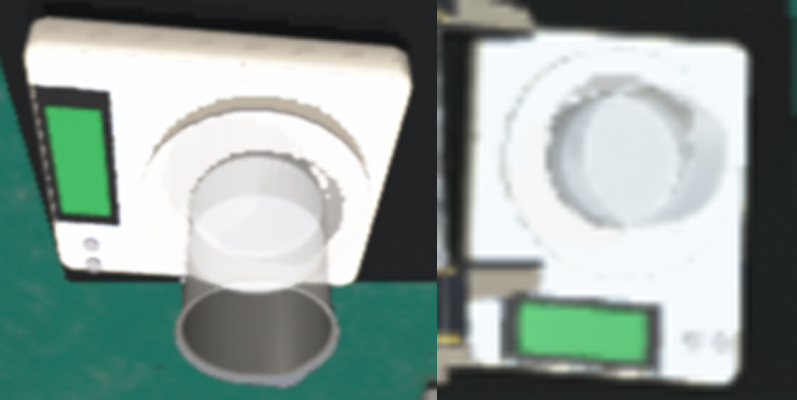

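```bash
python3 -c "
from h import *
bot.hold(.5); print(bot.current_contact_force(),bot.current_clock()); bot.job_done()"
```

```text
[ 0.50169966 -0.10686613 -0.09888312] 20.4417
the job is handed in; nothing more can be done
```

The job is done and handed in at about 20.4 s, well inside the 51 s limit.

- **What I did:** I gripped the beaker at mid-height with the tool tilted 45° and tipped it 132° over the tray. I then set it upright on the pan at light contact (about 2 N), let go and backed the arm away.
- **Stoppers:** The scene view shows all three lying in the tray, both after the pour and after the arm backed away.
- **Beaker:** It stands upright on the pan, empty, and centred to about 1–2 mm in both the wrist and top views. The timer looks untouched. I didn't check the pen, dish and small beaker again after setting the beaker down.
- **Disagreements:**
  - The position estimates for the beaker and pan differed by 2–5 mm between camera views; I corrected for this before the grasp and the placing.
  - Contact with the pan came 2 to 3 mm higher than calculated.
  - The tray's long side lies along world y, not along x as the description says, so I used what the images showed.

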